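# Find the cam lock's hidden notch and uncover the magnifier

### The arm

A 6-joint arm with a two-finger parallel gripper is mounted at the origin on the work surface. World frame = base frame: x ahead of the robot, y to its left, z up, the work surface at z = 0. Lengths are in m, angles in rad, forces in N, time in s.
With the tool pointing down it reaches from about 0.25 to 0.8 m from the base axis. Payload 3.9 kg.
Tool frame: the origin (TCP) lies at the very end of the fingers, on their centre line; the grasp point (between the pads) lies 19 mm behind it (ctrl.grip_depth is the distance from the TCP to the grasp point, in m); z points along the fingers, y is the line along which they close (so a half turn about z gives the same grasp; the last joint's range is limited). The gripper opens to 85 mm and grips with 20 to 120 N. Pads are 22 mm wide; open, the fingers measure 114 mm over their backs; the gripper's body (76 mm by 85 mm) begins 54 mm behind the grasp point. The pads swing forward as they close: fully open they stand 13 mm farther back than shut.
Start: joints at [-1.247, 0.26, -0.138, 1.173, 0, 1.571], TCP at [0.167, -0.498, 0.231] pointing down, gripper open.
Joint ranges: [-2.78, 2.78], [-0.83, 1.72], [-1.28, 1.37], [-1.9, 2.12], [-1.57, 1.48], [-3.14, 3.14]. Speed limits (rad/s): [2.57, 2.57, 3.14, 3.14, 3.14, 3.14].

### API

Orientations are given as a 3x3 rotation matrix whose columns are the frame's x, y, z axes.
In Python, from workcell import get_obs, snapshot, camera_params, order, ctrl gives the robot as it stands. The module is installed in compiled form; this text tells all that it offers.
- The arm moves only by the tool jog_arm, never from a script. Its arguments are lists of equal length, an entry for each row: "translation": the shift along the tool's x, y, z in mm, a list of three; "spin": the turn about the tool's z in degrees. A call has exactly 5 rows; each row shifts and turns the commanded pose from where the row before left it, along the tool's axes as they then stand; what a row does not reach is not made up. A row lasts 1/10 s, in which the tool goes at most 50 mm and 8.59 degrees, less where a joint would pass 70% of its speed; a pose out of reach is approached as far as the arm can. A call with a gripper value outside its range is refused whole. "gripper" is the finger opening in mm, from 0 to 85.4, set as the call begins (left out, the last holds). The fingers move at their own pace and stop on an object; "force" is the grip in N (left out, the last holds). Time passes only in rows, so rows that do not move let the fingers close, or fill a call up. It gives the time, the measured TCP pose, the force, the opening and the grip force at its end, in the units of the state.
- get_obs(): the state, without advancing time (a new reading comes with each control period).
- snapshot(name): name is "scene" or "top" or "wrist"; returns the picture (400x640x3 uint8, red, green, blue); there is no depth.
- camera_params(name): a dict with "fx", "fy", "cx", "cy" (pixels), "dist" ([k1, k2, p1, p2, k3] as OpenCV has them; the pictures are not rectified), "rvec" (rotation vector, rad) and "tvec" (3), from world to camera coordinates, as OpenCV has them; the wrist camera has in their place "hand_eye" (4x4, takes a point from camera to tool coordinates, whose origin is the TCP and whose axes are the flange's). Camera axes: x right, y down, z forward; pixel columns grow to the right and rows downward; lengths in m; the calibration is good to about 2 mm. A picture is of the moment at which its call begins: read the wrist's pose just before it. camera_params takes no time and is no camera call.
- order.job_done(): hands the job in; it is judged then, once.
The state is a dict: "t": time; "q": joint angles; "joint_vel": joint speeds; "joint_torque": joint torques, N m; "eef_pos": TCP position; "orientation": TCP orientation; "contact_force": force on the tool from outside, world axes, zero at the start; "ft_torque": the same for the moment, N m; "finger_gap": finger opening in m; "finger_force": force on a finger pad.
Only numpy, scipy, OpenCV 4.12 (cv2) and the standard library are available. Lean on these libraries where they do the work, as an engineer would, in place of code of your own. Each camera call takes 0.05 s, during which the arm holds its last target. There are 200 camera calls.

### The job

Unlock the instrument case on the cabin desk: feel your way clockwise with the red knob on its sloping front until the drag dips and the hidden notch catches, and leave the knob there. Then slide the clear cover sideways as far as it goes, in the direction that uncovers the bay holding the orange-handled magnifier, keeping the bay with the jar covered. Leave the magnifier, the jar and the other things on the desk where they are, and let go of everything.

Things in the scene. Friction and masses are not known exactly. Their poses are not given: they have to be found in the camera images.
- case: Grey case fixed to the desk, may stand turned. 280 mm deep (x), 260 mm wide (y). Origin on the desk, mid-width; x points from its sloping front to its back, y to its left seen from the robot, z up. The slope, 35 degrees from level, rises from x=-150, z=12 mm to x=-30, z=96 mm. Behind it, to x=130 mm, two bays side by side (divider at y=0, floors 10 mm above the desk), under the cover.
- knob (a joint): Red knob's angle (rad), growing clockwise as seen facing the slope; 0: white-marked end of its bar points straight up the slope. Travel -1.05 to 1.1. Starts between -0.9 and -0.7; the notch's middle lies between -0.1 and 0.55, different each time and hidden. Let go within 0.1 rad of the middle, the knob settles in the notch; the cover is locked again beyond about 0.12 rad either side.
- knob_foot (a point): Centre of the red knob where it meets the slope; axes as knob_grip. Feel: drag of 0.05 to 0.15 N m on the way (a hand at rest may read anything up to 0.25 N m either way); from about 0.2 rad before the notch's middle the torque falls below zero, to -0.25 N m or lower (the knob runs on by itself); turning on past the middle takes 0.2 to 0.4 N m.
- knob_grip (a point): Grip point of the red knob: on its axis, 32 mm out from the slope. z points out of the slope along the axis (35 degrees from vertical, leaning to the case's front), x along the grip bar to its white-marked end. The bar is 66 mm long, 16 mm thick (along y) and stands 6 to 42 mm off the slope, on an aluminium disc 60 mm across and 6 mm high.
- cover (a joint): Position of the sliding cover along the case's y (m): 0 closed over both bays (start); +0.115 fully to the +y side (uncovers the -y bay); -0.115 fully to the -y side (uncovers the +y bay). Locked it has about 1.5 mm of play; unlocked it slides with about 2 N and stays where it is left.
- cover_grip (a point): Grip point of the cover, 134 mm above the desk, 10 mm below the top of the blue upright rib at its middle: 90 mm long (case's x), 14 mm thick (case's y), 36 mm tall above the clear sheet. Axes as the case's. Cover: clear sheet in a blue frame, 160 by 260 by 14 mm, underside 98 mm above the desk; slid open it overhangs the case's side by 115 mm.
- magnifier: Hand magnifier with orange handle and round orange lens rim, 127 mm long, lying flat on the floor of one of the two bays (which one changes), seen through the clear cover. Origin near its middle, on its underside.
- jar: Glass sample jar with white cap, 56 mm in diameter, 66 mm tall, standing in the other bay. Origin: centre of its underside.
- microscope: White stereo microscope, about 220 by 150 mm at its foot and 310 mm tall, standing on the desk to the left. Origin: centre of the foot's underside. Leave it alone.
- mug: Blue mug, 80 mm in diameter, 95 mm tall, on the desk to the right. Origin: centre of its underside. Leave it alone.
- book: Blue book lying flat, 210 by 150 by 24 mm, on the desk to the far right. Origin: centre of its underside. Leave it alone.

How it is judged:
At the end, for the whole second after the job is handed in: The cover stands at rest, open to within 15 mm of its stop on the side that uncovers the magnifier's bay, the knob rests in the span where the notch can lie (-0.25 to 0.7 rad), and the magnifier, the jar and the other things lie where they were (((y of magnifier in the frame of case above 0 m and value of joint cover below -0.1 m) or (y of magnifier in the frame of case below 0 m and value of joint cover above 0.1 m)) and value of joint knob between -0.25 and 0.7 rad and velocity of joint cover between -0.01 and 0.01 m/s); the robot touches nothing.
It fails at once if the cover is slid more than 30 mm the way that uncovers the jar's bay ((y of magnifier in the frame of case above 0 m and value of joint cover above 0.03 m) or (y of magnifier in the frame of case below 0 m and value of joint cover below -0.03 m)).
It fails at once if the magnifier or the jar is moved more than 20 mm (distance of any of magnifier, jar from where it was at the start of the episode above 0.02 m).
It fails at once if the microscope, the mug or the book is moved more than 30 mm (distance of any of microscope, mug, book from where it was at the start of the episode above 0.03 m).
It also fails if it takes over 62 s, if anything falls off the work surface, if the arm or the gripper's body presses on something with over 40 N, if the wrist force passes 120 N, or if a joint passes its speed limit or range.

## Working session

There is one attempt and no reset: what is moved stays moved. The work goes in short steps, Python scripts to look and compute and a tool call to move; the robot and the scene stay as the last step left them, time stands still between calls to the robot, and variables do not carry over. Pictures are saved under pics/ and viewed, at most 10 in all, crops included, and the job is handed in when it is done.

Besides the shell and the picture viewer there is one more tool, called by a JSON object that holds its "name" and its "arguments", one argument or row to a line. jog_arm: Moves the arm, as the interface text tells. Its arguments: {"type":"object","properties":{"translation":{"type":"array","items":{"type":"array","items":{"type":"number"}}},"spin":{"type":"array","items":{"type":"number"}},"gripper":{"type":"number"},"force":{"type":"number"}},"required":["translation","spin"]}

```bash
mkdir -p pics; python3 - <<'E'
from workcell import *
import cv2,numpy as np
for n in("scene","top"):
    cv2.imwrite(f"pics/{n}0.png",snapshot(n)[:,:,::-1]); print(n,camera_params(n))
print(camera_params("wrist")); print(get_obs())
E
```

```text
scene {'fx': 438.47115083714823, 'fy': 438.47115083714823, 'cx': 319.6268071031358, 'cy': 205.761371673509, 'dist': array([-0.08536299,  0.        ,  0.        ,  0.        ,  0.        ]), 'rvec': array([ 2.38776649,  1.1266288 , -0.29099797]), 'tvec': array([-0.36051427, -0.30642428,  1.61584639])}
top {'fx': 442.9564110696315, 'fy': 442.9564110696315, 'cx': 323.0867657019412, 'cy': 191.73673657612215, 'dist': array([-0.0905258,  0.       ,  0.       ,  0.       ,  0.       ]), 'rvec': array([ 2.12124512, -2.11737622,  0.20213656]), 'tvec': array([0.03079005, 0.54356613, 1.5875905 ])}
{'fx': 355.95413939255764, 'fy': 355.95413939255764, 'cx': 315.144352283846, 'cy': 200.96630831195762, 'dist': array([0.0177914, 0.       , 0.       , 0.       , 0.       ]), 'hand_eye': array([[-2.16052158e-04, -9.59877235e-01, -2.80420484e-01,
         7.10975252e-02],
       [ 9.99999945e-01, -2.77882310e-04,  1.80731295e-04,
        -6.41722368e-04],
       [-2.51403747e-04, -2.80420430e-01,  9.59877242e-01,
        -1.43373489e-01],
       [ 0.00000000e+00,  0.00000000e+00,  0.00000000e+00,
     
[... 159 characters left out ...]
oint_vel': array([ 2.35841356e-04, -2.65179139e-03,  2.15266796e-03,  3.01567103e-04,
       -3.64188846e-05,  1.77940579e-03]), 'joint_torque': array([ 1.12467460e-03, -4.06508625e+01,  2.54527509e+01,  1.00861266e-02,
        8.17116802e-05,  2.95455372e-06]), 'eef_pos': array([ 0.16685172, -0.49712542,  0.23053316]), 'orientation': array([[ 9.48025901e-01,  3.18192675e-01, -5.59661738e-04],
       [ 3.18193167e-01, -9.48024368e-01,  1.70464187e-03],
       [ 1.18315918e-05, -1.79412519e-03, -9.99998390e-01]]), 'contact_force': array([-0.363006  , -0.19291996, -0.43648905]), 'ft_torque': array([ 0.01073249, -0.01393204, -0.02314312]), 'finger_force': 0.0, 'finger_gap': 0.08558025039238004}
```

View pics/top0.png

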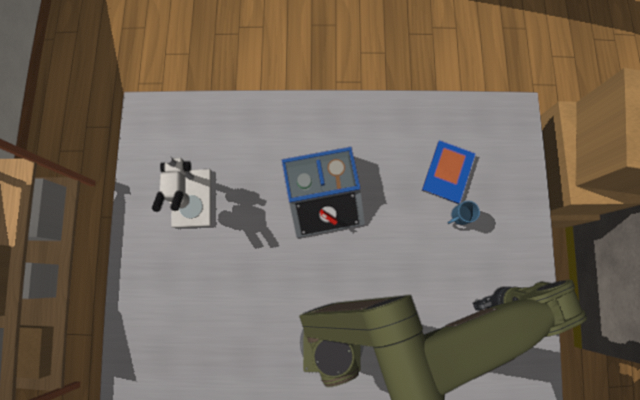

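View pics/scene0.png

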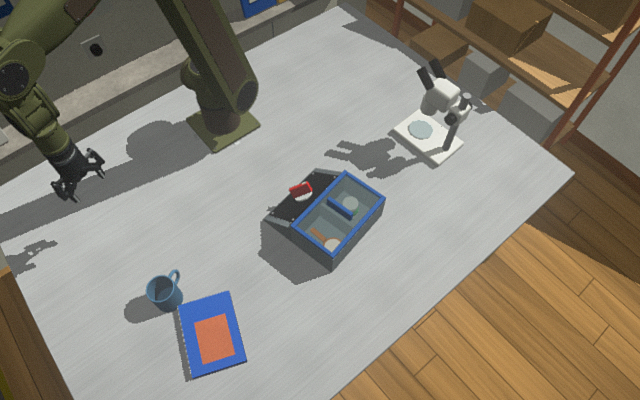

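```bash
python3 - <<'E'
import cv2,numpy as np
a=cv2.imread("pics/top0.png")[138:248,270:375]; b=cv2.imread("pics/scene0.png")[160:280,255:395]
a=cv2.resize(a,None,fx=5,fy=5,interpolation=2)
cv2.imwrite("pics/ta.png",a)
E
```

```text
(no output)
```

View pics/ta.png

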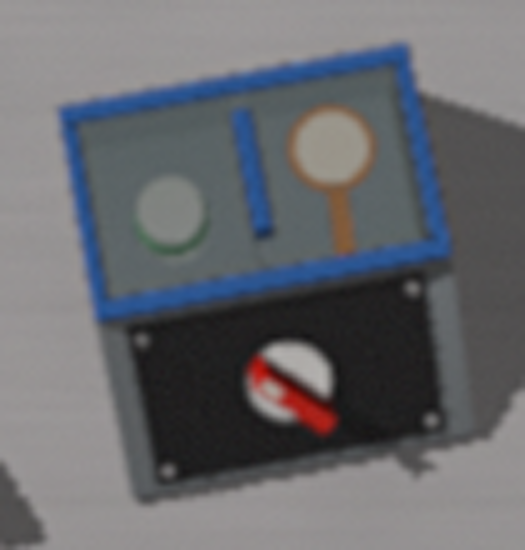

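```bash
cat > h.py <<'E'
from workcell import *
import cv2,numpy as np
from scipy.optimize import least_squares
def ray(n,px,z):
    c=camera_params(n);K=np.array([[c['fx'],0,c['cx']],[0,c['fy'],c['cy']],[0,0,1]])
    u=cv2.undistortPoints(np.float64(px).reshape(-1,1,2),K,c['dist']).reshape(-1,2)
    R=cv2.Rodrigues(c['rvec'])[0];o=-R.T@c['tvec'];d=np.c_[u,np.ones(len(u))]@R
    return o+d*((z-o[2])/d[:,2])[:,None]
def proj(n,P):
    c=camera_params(n);K=np.array([[c['fx'],0,c['cx']],[0,c['fy'],c['cy']],[0,0,1]])
    return cv2.projectPoints(np.float64(P),c['rvec'],c['tvec'],K,c['dist'])[0].reshape(-1,2)
def case(p):
    x,y,a=p;R=np.array([[np.cos(a),-np.sin(a),0],[np.sin(a),np.cos(a),0],[0,0,1]]);return R,np.array([x,y,0])
E
python3 - <<'E'
from h import *
px=np.array([[60,106],[409,43],[452,258],[99,322]])/5+[270,138]-.4
M=np.array([[.13,.13,.112],[.13,-.13,.112],[-.03,-.13,.112],[-.03,.13,.112]])
print(ray("top",px,.112))
def f(p):
    R,t=case(p);return (proj("top",M@R.T+t)-px).ravel()
s=least_squares(f,[.5,0,.1]);print(s.x,s.fun)
R,t=case(s.x)
dk=np.array([290,380])/5+[270,138]-.4
X=np.array([-.09-.006*np.sin(.611),0,.054+.006*.82])
print("knob px",dk,proj("top",[R@X+t]), ray("top",dk,X[2]), R@X+t)
print(proj("scene",M@R.T+t))
E
```

```text
[[ 0.65327043  0.18221645  0.112     ]
 [ 0.7010976  -0.07117239  0.112     ]
 [ 0.54135799 -0.10017973  0.112     ]
 [ 0.49457656  0.15122489  0.112     ]]
[0.54842549 0.03127366 0.18564272] [-0.23181328  0.28635847  0.36638738  0.24090988  0.51123956 -0.4322859
 -0.63865934 -0.10372177]
knob px [327.6 213.6] [[327.8971085  214.77154337]] [[0.46090618 0.01511198 0.05892   ]] [0.45658891 0.01402628 0.05892   ]
[[384.80181647 196.62781897]
 [331.06246834 257.04469399]
 [288.37914302 224.56733135]
 [343.41472888 168.75774222]]
```

{"name": "jog_arm", "arguments": {
  "translation": [
    [35,-33,0],
    [35,-33,0],
    [35,-33,0],
    [35,-33,0],
    [35,-33,0]
  ],
  "spin": [0,0,0,0,0]
}}

```text
t: 0.6
eef_pos: [0.2807, -0.2837, 0.231]
orientation: [[0.948, 0.317, -0.0], [0.317, -0.948, 0.0], [0.0, -0.0, -1.0]]
contact_force: [1.0, -0.8, 1.5]
finger_gap: 0.0851
finger_force: 0.0
```

{"name": "jog_arm", "arguments": {
  "translation": [
    [35,-33,0],
    [35,-33,0],
    [35,-33,0],
    [35,-33,0],
    [35,-33,0]
  ],
  "spin": [0,0,0,0,0]
}}

```text
t: 1.1
eef_pos: [0.3941, -0.0716, 0.2312]
orientation: [[0.948, 0.318, 0.0], [0.318, -0.948, -0.0], [-0.0, 0.0, -1.0]]
contact_force: [2.0, 0.2, 1.3]
finger_gap: 0.0857
finger_force: 0.0
```

{"name": "jog_arm", "arguments": {
  "translation": [
    [35,-33,0],
    [35,-33,0],
    [0,0,0],
    [0,0,0],
    [0,0,0]
  ],
  "spin": [0,0,0,-8,-8]
}}

```text
t: 1.6
eef_pos: [0.4385, 0.0114, 0.2308]
orientation: [[0.82, 0.573, -0.002], [0.573, -0.82, -0.0], [-0.002, -0.001, -1.0]]
contact_force: [-0.7, -0.7, 0.0]
finger_gap: 0.0855
finger_force: 0.0
```

```bash
cat >> h.py <<'E'
P=[0.5484,0.0313,0.1856]
def wcam():
    o=get_obs();c=camera_params("wrist");T=np.eye(4);T[:3,:3]=o['orientation'];T[:3,3]=o['eef_pos']
    return np.linalg.inv(T@c['hand_eye']),c
def wproj(V):
    E,c=wcam();K=np.array([[c['fx'],0,c['cx']],[0,c['fy'],c['cy']],[0,0,1]])
    return cv2.projectPoints(np.float64(V),cv2.Rodrigues(E[:3,:3])[0],E[:3,3],K,c['dist'])[0].reshape(-1,2)
A=np.deg2rad(35);U=np.array([np.cos(A),0,np.sin(A)]);N=np.array([-np.sin(A),0,np.cos(A)]);F=np.array([-.09,0,.054])
def bar(th,r,h,s=0): # point on the bar, case frame
    b=np.cos(th)*U-np.sin(th)*np.array([0,1,0]); return F+r*b+h*N+s*np.cross(N,b)
E
python3 - <<'E'
from h import *
o=get_obs();print(o['t'],o['q'].round(3),o['eef_pos'].round(4),o['orientation'].round(3))
R,t=case(P)
V=[R@bar(-.8,r,.042)+t for r in(.033,0,-.033)]+[R@np.array(q)+t for q in([-.03,.13,.112],[-.03,-.13,.112],[.005,0,.144],[.095,0,.144])]
print(wproj(V).round(0).tolist())
cv2.imwrite("pics/w1.png",snapshot("wrist")[:,:,::-1])
E
```

```text
1.6 [ 0.026  0.114 -0.326  1.132 -0.     2.558] [0.4385 0.0114 0.2308] [[ 0.82   0.573 -0.002]
 [ 0.573 -0.82  -0.   ]
 [-0.002 -0.001 -1.   ]]
[[298.0, 160.0], [316.0, 189.0], [331.0, 215.0], [188.0, 7.0], [522.0, 167.0], [399.0, 35.0], [482.0, -140.0]]
```

View pics/w1.png

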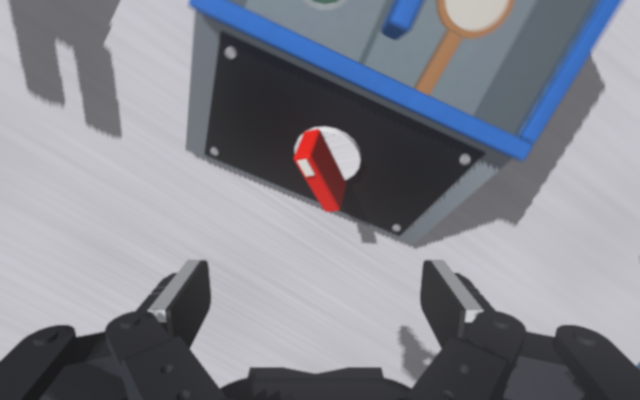

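```bash
python3 - <<'E'
import cv2
cv2.imwrite("pics/w1c.png",cv2.resize(cv2.imread("pics/w1.png")[110:230,270:390],None,fx=5,fy=5,interpolation=2))
E
```

```text
(no output)
```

View pics/w1c.png

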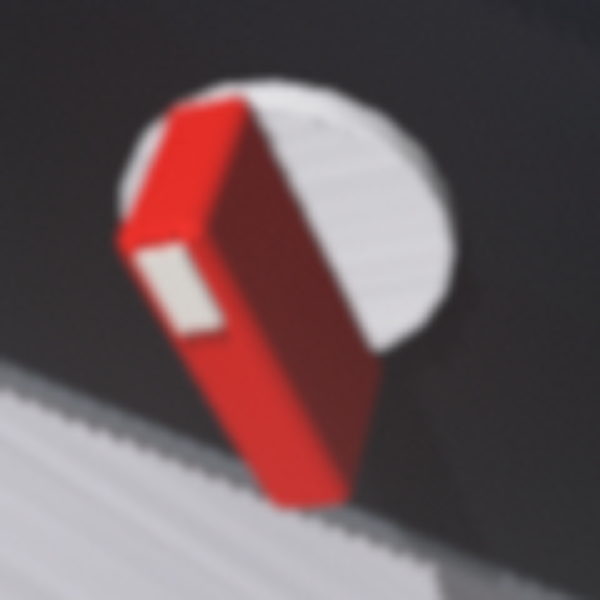

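```bash
python3 - <<'E'
from h import *
px=np.array([[120,240],[207,235],[350,499],[278,507],[247,97],[380,358]])/5+[270,110]-.4
L=[(.033,.042,.008),(.033,.042,-.008),(-.033,.042,-.008),(-.033,.042,.008),(.033,.006,-.008),(-.033,.006,-.008)]
def f(p):
    R,t=case([p[0],p[1],P[2]]);return (wproj([R@bar(p[2],*l)+t for l in L])-px).ravel()
s=least_squares(f,[P[0],P[1],-.8]);print(s.x,s.fun.round(1))
R,t=case([s.x[0],s.x[1],P[2]])
G=R@(F+.032*N)+t;print("grip",G)
b=R@(bar(s.x[2],1,0)-F);print("bar yaw deg",np.rad2deg(np.arctan2(b[1],b[0])))
print("wr corner",wproj([R@np.array(q)+t for q in([-.03,-.13,.112],[.005,0,.144])]))
E
```

```text
[ 0.55147551  0.03131816 -0.76745089] [-1.6  0.1 -0.8 -2.1  0.5  2.2 -1.6  2.1  2.  -2.9  1.9  1.6]
grip [0.44498198 0.01132283 0.08021287]
bar yaw deg 60.29965119553477
wr corner [[524.66355186 164.09677881]
 [402.24862364  29.95882654]]
```

{"name": "jog_arm", "arguments": {
  "translation": [
    [0,0,0],
    [0,0,0],
    [0,0,0],
    [0,0,0],
    [0,0,0]
  ],
  "spin": [-8.5,-8.5,-8.5,-8.5,-8.5],
  "gripper": 34,
  "force": 20
}}

```text
t: 2.15
eef_pos: [0.4385, 0.0106, 0.231]
orientation: [[0.222, 0.975, -0.001], [0.975, -0.222, -0.0], [-0.0, -0.001, -1.0]]
contact_force: [-0.2, 0.0, 0.2]
finger_gap: 0.0342
finger_force: 0.0
```

{"name": "jog_arm", "arguments": {
  "translation": [
    [0,0,0],
    [0,0,0],
    [0,0,0],
    [0,0,0],
    [0,0,0]
  ],
  "spin": [-8.5,-8.5,-8.5,-8.5,-8.5]
}}

```text
t: 2.65
eef_pos: [0.4385, 0.0105, 0.231]
orientation: [[-0.495, 0.869, -0.001], [0.869, 0.495, -0.0], [0.0, -0.001, -1.0]]
contact_force: [-0.0, 0.3, -0.1]
finger_gap: 0.0339
finger_force: 0.0
```

{"name": "jog_arm", "arguments": {
  "translation": [
    [0,0,0],
    [0,0,0],
    [0,0,0],
    [0,0,0],
    [0,0,0]
  ],
  "spin": [-8.5,-8.5,-8.5,-8.5,-8.5]
}}

```text
t: 3.15
eef_pos: [0.4385, 0.0105, 0.231]
orientation: [[-0.952, 0.306, -0.001], [0.306, 0.952, -0.0], [0.001, -0.001, -1.0]]
contact_force: [0.1, -0.0, 0.5]
finger_gap: 0.0339
finger_force: 0.0
```

{"name": "jog_arm", "arguments": {
  "translation": [
    [0,0,0],
    [0,0,0],
    [0,0,0],
    [0,0,0],
    [0,0,0]
  ],
  "spin": [-8.5,-8.5,-8.5,-8.5,-8.5]
}}

```text
t: 3.65
eef_pos: [0.4385, 0.0105, 0.231]
orientation: [[-0.909, -0.418, -0.001], [-0.418, 0.909, -0.0], [0.001, 0.0, -1.0]]
contact_force: [1.1, -1.6, -0.0]
finger_gap: 0.0341
finger_force: 0.0
```

{"name": "jog_arm", "arguments": {
  "translation": [
    [0,0,0],
    [0,0,0],
    [0,0,0],
    [0,0,0],
    [-3.3,-5.6,0]
  ],
  "spin": [-8.5,-8.5,-8.5,-8.5,0]
}}

```text
t: 4.15
eef_pos: [0.4446, 0.0105, 0.2311]
orientation: [[-0.524, -0.851, -0.001], [-0.851, 0.524, -0.0], [0.001, 0.001, -1.0]]
contact_force: [0.5, -0.2, 0.9]
finger_gap: 0.0342
finger_force: 0.0
```

{"name": "jog_arm", "arguments": {
  "translation": [
    [0,0,25],
    [0,0,30],
    [0,0,30],
    [0,0,20],
    [0,0,0]
  ],
  "spin": [0,0,0,0,0]
}}

```text
t: 4.65
eef_pos: [0.4432, 0.0107, 0.1237]
orientation: [[-0.526, -0.851, -0.006], [-0.851, 0.526, -0.0], [0.003, 0.005, -1.0]]
contact_force: [-0.8, 0.6, 0.6]
finger_gap: 0.0344
finger_force: 0.0
```

```bash
python3 - <<'E'
from h import *
o=get_obs();print(o['t'],o['q'].round(3),o['eef_pos'].round(4),o['orientation'].round(3),o['finger_gap'],o['contact_force'],o['ft_torque'])
cv2.imwrite("pics/w2.png",snapshot("wrist")[:,:,::-1])
E
```

```text
4.65 [ 0.024  0.206 -0.513  0.858 -0.    -0.993] [0.4432 0.0107 0.1237] [[-0.526 -0.851 -0.006]
 [-0.851  0.526 -0.   ]
 [ 0.003  0.005 -1.   ]] 0.03441060308290483 [-0.80228215  0.64083255  0.58156816] [0.01793207 0.0821464  0.01487743]
```

View pics/w2.png

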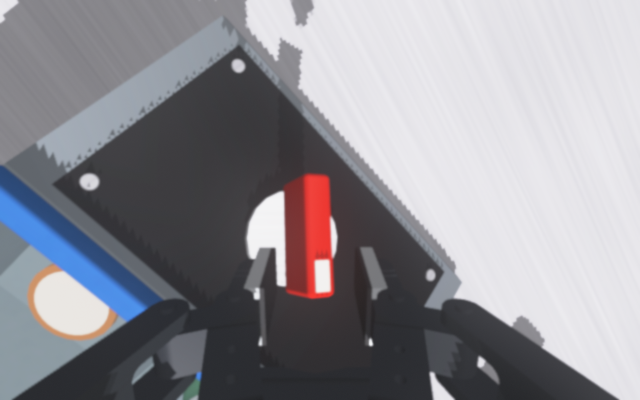

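{"name": "jog_arm", "arguments": {
  "translation": [
    [0,0,15],
    [0,0,15],
    [0,0,10],
    [0,0,7],
    [0,0,5]
  ],
  "spin": [0,0,0,0,0]
}}

```text
t: 5.2
eef_pos: [0.4463, 0.0112, 0.0745]
orientation: [[-0.522, -0.853, 0.001], [-0.853, 0.522, -0.0], [-0.0, -0.001, -1.0]]
contact_force: [0.3, 0.6, -0.1]
finger_gap: 0.0341
finger_force: 0.0
```

```bash
cat > o.py <<'E'
from workcell import *
import numpy as np
o=get_obs();r=o['orientation'];print(o['t'],o['eef_pos'].round(4),'yaw',np.rad2deg(np.arctan2(r[1,0],r[0,0])).round(1),'gap',round(o['finger_gap'],4),o['contact_force'].round(2),o['ft_torque'].round(3),'q6 tq',o['joint_torque'][5].round(3))
E
python3 o.py
```

```text
5.2 [0.4463 0.0112 0.0745] yaw -121.5 gap 0.0341 [ 0.34  0.59 -0.1 ] [0.029 0.018 0.076] q6 tq 0.006
```

{"name": "jog_arm", "arguments": {
  "translation": [
    [0,0,3],
    [0,0,0],
    [0,0,0],
    [0,0,0],
    [0,0,0]
  ],
  "spin": [3,3,3,3,3],
  "gripper": 30
}}

```text
t: 5.7
eef_pos: [0.4456, 0.0112, 0.0716]
orientation: [[-0.727, -0.687, -0.0], [-0.687, 0.727, -0.0], [0.0, 0.0, -1.0]]
contact_force: [-2.4, 0.2, 0.4]
finger_gap: 0.03
finger_force: 0.7
```

```bash
python3 o.py
```

```text
5.7 [0.4456 0.0112 0.0716] yaw -136.6 gap 0.03 [-2.35  0.24  0.39] [-0.022  0.369 -0.015] q6 tq -0.399
```

{"name": "jog_arm", "arguments": {
  "translation": [
    [0,0,0],
    [0,0,0],
    [0,0,0],
    [0,0,0],
    [0,0,0]
  ],
  "spin": [2,2,2,2,2]
}}

```text
t: 6.2
eef_pos: [0.4438, 0.011, 0.0714]
orientation: [[-0.834, -0.552, -0.003], [-0.552, 0.834, -0.001], [0.003, 0.001, -1.0]]
contact_force: [-4.1, -0.4, 4.2]
finger_gap: 0.0298
finger_force: 6.7
```

```bash
python3 o.py
```

```text
6.2 [0.4438 0.011  0.0714] yaw -146.5 gap 0.0298 [-4.09 -0.39  4.16] [-0.201  0.879  0.281] q6 tq 0.006
```

{"name": "jog_arm", "arguments": {
  "translation": [
    [0,0,0],
    [0,0,0],
    [0,0,0],
    [0,0,0],
    [0,0,0]
  ],
  "spin": [2,2,2,2,2]
}}

```text
t: 6.7
eef_pos: [0.4435, 0.0112, 0.0714]
orientation: [[-0.917, -0.399, -0.004], [-0.399, 0.917, 0.0], [0.003, 0.002, -1.0]]
contact_force: [-4.6, -0.2, 2.4]
finger_gap: 0.0299
finger_force: 7.3
```

```bash
python3 o.py; python3 - <<'E'
from h import *
cv2.imwrite("pics/w3.png",snapshot("wrist")[:,:,::-1])
E
```

```text
6.7 [0.4435 0.0112 0.0714] yaw -156.5 gap 0.0299 [-4.59 -0.25  2.4 ] [0.131 0.694 0.313] q6 tq 0.014
```

View pics/w3.png

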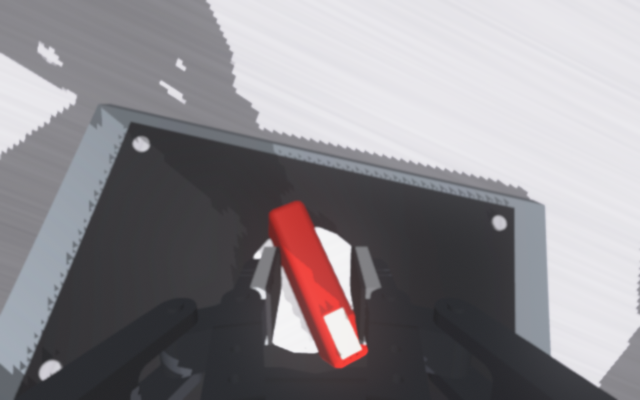

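```bash
sed -i 's/^P=.*/P=[0.5515,0.0313,0.1856]/' h.py; cat > th.py <<'E'
import subprocess;exec(open('o.py').read())
from h import *
R,t=case(P);o=get_obs()
im=snapshot("wrist").astype(int);m=((im[...,0]>70)&(im[...,0]>1.7*im[...,1])&(im[...,0]>1.7*im[...,2])).astype(np.uint8)
L=[(a,h,s) for a in(.033,-.033) for h in(.006,.042) for s in(.008,-.008)]
get_obs0=o
best=[]
for dx in(-4,0,4):
  for dy in(-4,0,4):
    for th in np.arange(-.95,1.1,.02):
        q=wproj([R@bar(th,*l)+t+[dx/1e3,dy/1e3,0] for l in L])
        h=np.zeros((400,640),np.uint8);cv2.fillConvexPoly(h,cv2.convexHull(q.astype(np.float32)).astype(np.int32),1)
        best.append(((h&m).sum()/(h|m).sum(),th,dx,dy))
print(sorted(best)[-3:])
b=R@(bar(sorted(best)[-1][1],1,0)-F);print('bar yaw-180',np.rad2deg(np.arctan2(b[1],b[0]))-180)
E
python3 th.py
```

```text
6.75 [0.4435 0.0113 0.0714] yaw -156.6 gap 0.0298 [-5.61 -0.04  4.29] [0.107 0.882 0.218] q6 tq 0.304
[(np.float64(0.7109565217391305), np.float64(-0.6099999999999997), 0, 0), (np.float64(0.7114000464360344), np.float64(-0.6299999999999997), 0, 0), (np.float64(0.7198965192850423), np.float64(-0.5699999999999996), 0, 0)]
bar yaw-180 -131.32350079702317
```

{"name": "jog_arm", "arguments": {
  "translation": [
    [0,0,0],
    [0,0,0],
    [0,0,0],
    [0,0,0],
    [0,0,0]
  ],
  "spin": [3,3,3,3,1]
}}

```text
t: 7.3
eef_pos: [0.4436, 0.0117, 0.0713]
orientation: [[-0.983, -0.183, -0.004], [-0.183, 0.983, 0.001], [0.003, 0.002, -1.0]]
contact_force: [-5.1, 1.2, 4.7]
finger_gap: 0.03
finger_force: 6.7
```

```bash
python3 th.py
```

```text
7.3 [0.4436 0.0117 0.0713] yaw -169.5 gap 0.03 [-5.09  1.21  4.67] [0.277 0.862 0.204] q6 tq 0.241
[(np.float64(0.7051968925796946), np.float64(-0.4499999999999995), 0, 0), (np.float64(0.7086909871244635), np.float64(-0.4299999999999995), 0, 0), (np.float64(0.7095558546433378), np.float64(-0.4099999999999995), 0, 0)]
bar yaw-180 -141.41607502937777
```

{"name": "jog_arm", "arguments": {
  "translation": [
    [0,0,0],
    [0,0,0],
    [0,0,0],
    [0,0,0],
    [0,0,0]
  ],
  "spin": [1,1,1,1,1]
}}

```text
t: 7.85
eef_pos: [0.4438, 0.0119, 0.0713]
orientation: [[-0.995, -0.097, -0.003], [-0.097, 0.995, 0.001], [0.003, 0.002, -1.0]]
contact_force: [-5.0, 2.7, 2.5]
finger_gap: 0.0304
finger_force: 6.0
```

```bash
python3 th.py
```

```text
7.85 [0.4438 0.0119 0.0713] yaw -174.4 gap 0.0304 [-4.97  2.7   2.55] [0.361 0.723 0.209] q6 tq 0.091
[(np.float64(0.7028182182449579), np.float64(-0.3299999999999994), 0, 0), (np.float64(0.7111320500740342), np.float64(-0.36999999999999944), 0, 0), (np.float64(0.7115877512478079), np.float64(-0.3499999999999994), 0, 0)]
bar yaw-180 -145.34731351979073
```

{"name": "jog_arm", "arguments": {
  "translation": [
    [0,0,0],
    [0,0,0],
    [0,0,0],
    [0,0,0],
    [0,0,0]
  ],
  "spin": [1,1,1,1,1]
}}

```text
t: 8.4
eef_pos: [0.444, 0.0119, 0.0713]
orientation: [[-1.0, -0.01, -0.003], [-0.01, 1.0, 0.002], [0.003, 0.002, -1.0]]
contact_force: [-4.9, 1.8, 3.2]
finger_gap: 0.0302
finger_force: 5.5
```

```bash
python3 th.py
```

```text
8.4 [0.444  0.0119 0.0713] yaw -179.4 gap 0.0302 [-4.87  1.84  3.16] [0.405 0.816 0.219] q6 tq 0.069
[(np.float64(0.6974140229272194), np.float64(-0.3099999999999994), 0, 0), (np.float64(0.7002673796791444), np.float64(-0.26999999999999935), 0, 0), (np.float64(0.7083839611178615), np.float64(-0.28999999999999937), 0, 0)]
bar yaw-180 -149.3494868272041
```

{"name": "jog_arm", "arguments": {
  "translation": [
    [0,0,0],
    [0,0,0],
    [0,0,0],
    [0,0,0],
    [0,0,0]
  ],
  "spin": [1,1,1,1,1]
}}

```text
t: 8.95
eef_pos: [0.4443, 0.0119, 0.0713]
orientation: [[-0.997, 0.078, -0.002], [0.078, 0.997, 0.002], [0.003, 0.001, -1.0]]
contact_force: [-5.6, 2.8, 2.8]
finger_gap: 0.03
finger_force: 5.2
```

```bash
python3 th.py
```

```text
8.95 [0.4443 0.0119 0.0713] yaw 175.5 gap 0.03 [-5.62  2.8   2.85] [0.483 0.739 0.206] q6 tq 0.063
[(np.float64(0.6967563490067891), np.float64(-0.22999999999999932), 0, 0), (np.float64(0.6984684910871203), np.float64(-0.2099999999999993), 0, 0), (np.float64(0.7024050632911393), np.float64(-0.18999999999999928), 0, 0)]
bar yaw-180 -156.1533431411394
```

{"name": "jog_arm", "arguments": {
  "translation": [
    [0,0,0],
    [0,0,0],
    [0,0,0],
    [0,0,0],
    [0,0,0]
  ],
  "spin": [1,1,1,1,1]
}}

```text
t: 9.5
eef_pos: [0.4447, 0.0118, 0.0713]
orientation: [[-0.986, 0.164, -0.002], [0.164, 0.986, 0.001], [0.002, 0.001, -1.0]]
contact_force: [-4.7, 1.8, 1.9]
finger_gap: 0.0299
finger_force: 5.5
```

```bash
python3 th.py
```

```text
9.5 [0.4447 0.0118 0.0713] yaw 170.5 gap 0.0299 [-4.74  1.83  1.86] [0.462 0.73  0.248] q6 tq 0.068
[(np.float64(0.7004830917874396), np.float64(-0.14999999999999925), 0, 0), (np.float64(0.7012756909992913), np.float64(-0.12999999999999923), 0, 0), (np.float64(0.7026546575017777), np.float64(-0.16999999999999926), 0, 0)]
bar yaw-180 -157.5305852595898
```

{"name": "jog_arm", "arguments": {
  "translation": [
    [0,0,0],
    [0,0,0],
    [0,0,0],
    [0,0,0],
    [0,0,0]
  ],
  "spin": [1,1,1,1,1]
}}

```text
t: 10.05
eef_pos: [0.4454, 0.0115, 0.0713]
orientation: [[-0.968, 0.251, -0.001], [0.251, 0.968, 0.001], [0.001, 0.001, -1.0]]
contact_force: [-3.3, 2.3, 0.8]
finger_gap: 0.0301
finger_force: 1.8
```

```bash
python3 th.py
```

```text
10.05 [0.4454 0.0115 0.0713] yaw 165.5 gap 0.0301 [-3.3   2.33  0.81] [0.521 0.567 0.1  ] q6 tq -0.065
[(np.float64(0.7003761894224386), np.float64(-0.049999999999999156), 4, 0), (np.float64(0.7021510096575944), np.float64(-0.00999999999999912), 4, 0), (np.float64(0.708231639671622), np.float64(-0.02999999999999914), 4, 0)]
bar yaw-180 -167.26785487638585
```

{"name": "jog_arm", "arguments": {
  "translation": [
    [0,0,0],
    [0,0,0],
    [0,0,0],
    [0,0,0],
    [0,0,0]
  ],
  "spin": [1,1,0,0,0]
}}

```text
t: 10.6
eef_pos: [0.4466, 0.0109, 0.0715]
orientation: [[-0.959, 0.283, 0.001], [0.283, 0.959, -0.001], [-0.002, -0.0, -1.0]]
contact_force: [-0.7, 0.2, -0.2]
finger_gap: 0.0303
finger_force: 0.0
```

```bash
python3 th.py
```

```text
10.6 [0.4466 0.0109 0.0715] yaw 163.5 gap 0.0303 [-0.73  0.21 -0.23] [-0.022 -0.013  0.043] q6 tq 0.001
[(np.float64(0.7224697644812221), np.float64(0.07000000000000095), 0, 0), (np.float64(0.7286805032799226), np.float64(0.030000000000000915), 0, 0), (np.float64(0.7289169520547946), np.float64(0.05000000000000093), 0, 0)]
bar yaw-180 -172.86173777359522
```

{"name": "jog_arm", "arguments": {
  "translation": [
    [0,0,-20],
    [0,0,-30],
    [0,0,-35],
    [0,0,-35],
    [0,0,-30]
  ],
  "spin": [0,0,-8.5,-8.5,-8.5]
}}

```text
t: 11.15
eef_pos: [0.4461, 0.0111, 0.2233]
orientation: [[-0.987, -0.163, 0.002], [-0.163, 0.987, -0.0], [-0.002, -0.001, -1.0]]
contact_force: [0.8, 0.1, 0.4]
finger_gap: 0.0303
finger_force: 0.0
```

{"name": "jog_arm", "arguments": {
  "translation": [
    [0,0,0],
    [-39,0,0],
    [-39,0,0],
    [-39,0,0],
    [-39,0,0]
  ],
  "spin": [-1.6,0,0,0,0],
  "gripper": 40
}}

```text
t: 11.65
eef_pos: [0.6002, 0.0402, 0.2203]
orientation: [[-0.983, -0.184, -0.001], [-0.184, 0.983, -0.0], [0.001, -0.0, -1.0]]
contact_force: [0.8, 0.0, 0.1]
finger_gap: 0.0399
finger_force: 0.0
```

{"name": "jog_arm", "arguments": {
  "translation": [
    [0,0,0],
    [0,0,0],
    [0,0,0],
    [0,0,0],
    [0,0,0]
  ],
  "spin": [0,0,0,0,0]
}}

```text
t: 12.15
eef_pos: [0.5982, 0.0399, 0.2218]
orientation: [[-0.983, -0.185, 0.0], [-0.185, 0.983, -0.0], [-0.0, -0.0, -1.0]]
contact_force: [0.3, 0.7, -1.1]
finger_gap: 0.0401
finger_force: 0.0
```

```bash
python3 - <<'E'
from h import *
R,t=case(P)
print(wproj([R@np.array(q)+t for q in([.005,0,.144],[.095,0,.144])]))
exec(open('o.py').read())
cv2.imwrite("pics/w4.png",snapshot("wrist")[:,:,::-1])
E
```

```text
[[314.58256207 145.72674797]
 [314.67040883 276.74226767]]
12.15 [0.5982 0.0399 0.2218] yaw -169.4 gap 0.0401 [ 0.26  0.71 -1.12] [-0.019 -0.021  0.01 ] q6 tq 0.001
```

View pics/w4.png

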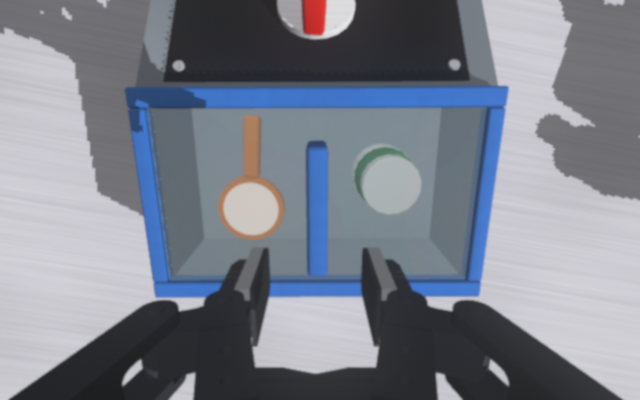

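{"name": "jog_arm", "arguments": {
  "translation": [
    [0,0,30],
    [0,0,30],
    [0,0,20],
    [0,0,12],
    [0,0,6]
  ],
  "spin": [0,0,0,0,0]
}}

```text
t: 12.7
eef_pos: [0.5983, 0.04, 0.1225]
orientation: [[-0.983, -0.185, -0.001], [-0.185, 0.983, -0.0], [0.001, 0.0, -1.0]]
contact_force: [-0.2, -0.1, -0.1]
finger_gap: 0.04
finger_force: 0.0
```

{"name": "jog_arm", "arguments": {
  "translation": [
    [0,0,0],
    [0,0,0],
    [0,0,0],
    [0,0,0],
    [0,0,0]
  ],
  "spin": [0,0,0,0,0],
  "gripper": 10,
  "force": 20
}}

```text
t: 13.2
eef_pos: [0.5996, 0.0402, 0.1243]
orientation: [[-0.983, -0.185, 0.002], [-0.185, 0.983, 0.0], [-0.002, -0.0, -1.0]]
contact_force: [-1.8, 0.8, 2.9]
finger_gap: 0.0135
finger_force: 25.2
```

{"name": "jog_arm", "arguments": {
  "translation": [
    [0,1,0],
    [0,1,0],
    [0,1,0],
    [0,1,0],
    [0,1,0]
  ],
  "spin": [0,0,0,0,0]
}}

```text
t: 13.7
eef_pos: [0.5988, 0.0446, 0.1243]
orientation: [[-0.983, -0.185, 0.002], [-0.185, 0.983, -0.001], [-0.002, -0.001, -1.0]]
contact_force: [-0.2, -1.2, 5.6]
finger_gap: 0.0136
finger_force: 25.6
```

```bash
python3 o.py
```

```text
13.7 [0.5988 0.0446 0.1243] yaw -169.4 gap 0.0136 [-0.25 -1.24  5.65] [-0.312  0.154  0.078] q6 tq 0.114
```

{"name": "jog_arm", "arguments": {
  "translation": [
    [0,8,0],
    [0,10,0],
    [0,10,0],
    [0,10,0],
    [0,10,0]
  ],
  "spin": [0,0,0,0,0]
}}

```text
t: 14.2
eef_pos: [0.5897, 0.0921, 0.1243]
orientation: [[-0.983, -0.185, 0.002], [-0.185, 0.983, -0.001], [-0.002, -0.001, -1.0]]
contact_force: [-0.2, -2.0, 6.5]
finger_gap: 0.0136
finger_force: 25.6
```

{"name": "jog_arm", "arguments": {
  "translation": [
    [0,10,0],
    [0,10,0],
    [0,10,0],
    [0,10,0],
    [0,8,0]
  ],
  "spin": [0,0,0,0,0]
}}

```text
t: 14.7
eef_pos: [0.5806, 0.1395, 0.1243]
orientation: [[-0.983, -0.185, 0.001], [-0.185, 0.983, -0.001], [-0.001, -0.001, -1.0]]
contact_force: [-0.7, -1.6, 6.2]
finger_gap: 0.0134
finger_force: 25.7
```

{"name": "jog_arm", "arguments": {
  "translation": [
    [0,3,0],
    [0,3,0],
    [0,2,0],
    [0,2,0],
    [0,1,0]
  ],
  "spin": [0,0,0,0,0]
}}

```text
t: 15.2
eef_pos: [0.5786, 0.1501, 0.1243]
orientation: [[-0.983, -0.185, 0.001], [-0.185, 0.983, -0.0], [-0.001, -0.001, -1.0]]
contact_force: [-0.5, -1.7, 6.8]
finger_gap: 0.0136
finger_force: 25.7
```

{"name": "jog_arm", "arguments": {
  "translation": [
    [0,1,0],
    [0,1,0],
    [0,0,0],
    [0,0,0],
    [0,0,0]
  ],
  "spin": [0,0,0,0,0]
}}

```text
t: 15.7
eef_pos: [0.5782, 0.152, 0.1243]
orientation: [[-0.983, -0.185, 0.001], [-0.185, 0.983, -0.0], [-0.001, -0.0, -1.0]]
contact_force: [-1.9, -0.9, 7.0]
finger_gap: 0.0134
finger_force: 25.7
```

{"name": "jog_arm", "arguments": {
  "translation": [
    [0,1,0],
    [0,1,0],
    [0,0,0],
    [0,0,0],
    [0,0,0]
  ],
  "spin": [0,0,0,0,0]
}}

```text
t: 16.2
eef_pos: [0.5778, 0.154, 0.1243]
orientation: [[-0.983, -0.185, 0.001], [-0.185, 0.983, -0.0], [-0.001, -0.0, -1.0]]
contact_force: [-1.4, -1.7, 5.8]
finger_gap: 0.0135
finger_force: 25.7
```

{"name": "jog_arm", "arguments": {
  "translation": [
    [0,0,0],
    [0,0,0],
    [0,0,0],
    [0,0,0],
    [0,0,0]
  ],
  "spin": [0,0,0,0,0],
  "gripper": 40
}}

```text
t: 16.7
eef_pos: [0.5775, 0.1541, 0.1231]
orientation: [[-0.983, -0.185, -0.0], [-0.185, 0.983, -0.0], [0.0, 0.0, -1.0]]
contact_force: [-0.4, 0.2, 1.0]
finger_gap: 0.0402
finger_force: 0.0
```

{"name": "jog_arm", "arguments": {
  "translation": [
    [0,0,-15],
    [0,0,-30],
    [0,0,-35],
    [0,0,-35],
    [0,0,0]
  ],
  "spin": [0,0,0,0,0]
}}

```text
t: 17.2
eef_pos: [0.5806, 0.1549, 0.2438]
orientation: [[-0.983, -0.185, 0.01], [-0.185, 0.983, 0.003], [-0.01, 0.001, -1.0]]
contact_force: [0.7, 0.3, 0.7]
finger_gap: 0.0397
finger_force: 0.0
```

```bash
python3 - <<'E'
from h import *
cv2.imwrite("pics/w5.png",snapshot("wrist")[:,:,::-1])
E
python3 o.py
```

```text
17.25 [0.5794 0.1546 0.2412] yaw -169.4 gap 0.0399 [-0.38  0.27 -0.39] [ 0.031 -0.038  0.035] q6 tq 0.0
```

View pics/w5.png

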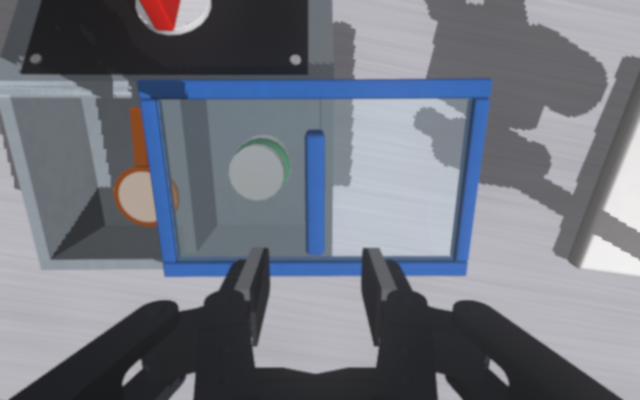

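The cover is fully open to the jar's side, the magnifier's bay is uncovered, the knob is in its notch, and the gripper is clear.

```bash
python3 -c "
from workcell import order
print(order.job_done())"
```

```text
the job is handed in; nothing more can be done
None
```

The knob settled in its notch at about 0.05 rad by camera, the cover slid about 115 mm to the +y side (uncovering the magnifier, jar still covered), and the gripper is clear; the job was handed in at about 17 s, with no verdict returned.

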